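# Close up the desk organizer with the fingertips

### The job

Close up the three-tier desk organizer using only your fingertips: push the middle and the bottom drawer fully shut and press the raised lid on top down until it is closed, gently, without slamming any of them. The eraser and the memory stick stay lying in their drawers. Do not grasp or lift anything, and leave the other things on the desk where they stand.

Things in the scene. Friction and masses are not known exactly. Their poses are not given: they have to be found in the camera images.
- organizer: Fixed milky acrylic organizer, three tiers stepped like a staircase facing the robot. Origin: centre of its underside; own x points front to back, y left, z up. 200 mm wide, back at x = 100 mm. Case fronts: bottom tier x = -100 mm (its top 51 mm above the desk), middle -55 mm (top 99 mm), top tier -10 mm: an open box, rim 136 mm above the desk, closed by a lid.
- drawer_bottom_front (a point): Centre of the outer face of the bottom drawer's front panel (196 mm wide, 42 tall, 5 thick, from 4 to 46 mm above the desk), the face to push; pushing along the organizer's +x shuts it. Shut, this point is at organizer x = -105 mm, y = 0, z = 25 mm. The drawer's side walls reach 35 mm above the desk.
- drawer_middle_front (a point): The same point on the middle drawer: panel 196 mm wide, 42 mm tall, from 52 to 94 mm above the desk. Shut, it is at organizer x = -60 mm, y = 0, z = 73 mm. Its side walls reach 83 mm above the desk.
- drawer_bottom (a joint): How far the bottom drawer is out, m: 0 shut, up to 0.08. It slides with about 1.5 N of friction, some damping, and stays where it is left.
- drawer_middle (a joint): How far the middle drawer is out, m: 0 shut, up to 0.08. Friction as the bottom one. Open, it overhangs the bottom drawer, so fingers pushing that one from above may meet it: shut the middle one first.
- lid_hinge (a point): Centre of the lid's hinge line, on the top back edge of the organizer (organizer x = +100 mm, z = 136 mm). The hinge runs along the organizer's y.
- lid_edge (a point): Middle of the lid's free edge, on its outer (upper) face. The lid is a flat plate 112 mm from hinge to free edge, 200 mm wide, 4 mm thick.
- lid (a joint): Lid angle, rad: 0 shut (level on the top box), growing as its free edge, the one towards the robot, rises; up to 1.5. The raised lid's outer face looks up and to the back. Stiff hinge (about 0.13 Nm): it stays at any angle and does not fall, so it must be pushed all the way down.
- eraser: White eraser 18 x 45 x 12 mm, loose in the bottom drawer, origin at the centre of its underside.
- memory_stick: Black memory stick 18 x 50 x 9 mm, loose in the middle drawer, origin under its middle.
- jar: Small glass jar with an aluminium twist lid, 60 mm across, 64 mm tall, beside the organizer; origin at the centre of its underside.
- pen_cup: Dark steel cup 72 mm across, 95 mm tall, with pens up to 165 mm above the desk, beside the organizer; origin at the centre of its underside.
- wrist_rest: Black wrist rest block 150 x 70 x 20 mm, lying beside the organizer; origin at the centre of its underside.
- stapler: Black stapler 140 x 36 x 55 mm, beside the organizer; origin at the centre of its underside.
Things that resemble listed ones, but are neither listed nor needed, are in the scene too. Of the things like the pen_cup, leave any that is blue, green or orange; of the rest the smaller one is meant.

How it is judged:
By the outcome, as a careful person would: the job done as asked, in the order asked, and still so for the second after the job is handed in, with the robot touching nothing.
It also fails if it takes over 54 s, if anything falls off the work surface, if the arm or the gripper's body presses on something with over 40 N, if the wrist force passes 120 N, or if a joint passes its speed limit or range.

### The arm

A 6-joint arm with a two-finger parallel gripper is mounted at the origin on the work surface. World frame = base frame: x ahead of the robot, y to its left, z up, the work surface at z = 0. Lengths are in m, angles in rad, forces in N, time in s.
With the tool pointing down it reaches from about 0.3 to 0.875 m from the base axis. Payload 6.4 kg.
Tool frame: the origin (TCP) lies midway between the tips of the shut fingers; the grasp point (between the pads) lies 19 mm behind it; z points along the fingers, y is the line along which they close (so a half turn about z gives the same grasp; the last joint's range is limited). The gripper opens to 85 mm and grips with 20 to 120 N. Pads are 22 mm wide; open, the fingers measure 114 mm over their backs; the gripper's body (76 mm by 85 mm) begins 54 mm behind the grasp point. The pads swing forward as they close: fully open they stand 13 mm farther back than shut.
Start: joints at [-1.406, 0.181, 1.607, -0, 1.354, -0.206], TCP at [0.208, -0.536, 0.231] pointing down, gripper open.
Joint ranges: [-2.99, 2.99], [-0.89, 2.07], [0.3, 2.58], [-1.14, 4.28], [0, 2.63], [-3.12, 3.12]. Speed limits (rad/s): [2.57, 2.57, 3.01, 3.14, 3.14, 3.14].

### API

Orientations are given as a unit quaternion [w, x, y, z].
In Python, from bench import * gives the robot as it stands.
- The arm moves only by the tool play_rows, never from a script. Its argument "plan" is a list of rows, each a list of 3 entries, a list of its own where there are three numbers: the finger opening in mm, from 0 to 85.4, then the shift along the tool's x, y, z normalised to -1 to 1, where 1 is 40 cm, then the turn about the tool's z normalised to -1 to 1, where 1 is pi rad. A call has 1 to 10 rows; each row is the pose to reach, as a shift and turn from the pose commanded when the call began, along the tool's axes at that moment, turning the shorter way round; what a row does not reach only later rows make up. A row lasts 1/10 s, in which the tool goes at most 50 mm and 8.59 degrees, less where a joint would pass 70% of its speed; a pose out of reach is approached as far as the arm can. A call with a number of a shift or a turn outside -1 to 1 is refused whole. A call with a gripper value outside its range is refused whole. The fingers move at their own pace and stop on an object; the grip force is fixed at half the most. Time passes only in rows, so rows that repeat a pose let the fingers close. It gives the time, the measured TCP pose, the force, the opening and the grip force at its end, in the units of the state.
- get_obs(): the state, without advancing time (a new reading comes with each control period).
- camera(name): name is "scene" or "top" or "wrist"; returns a dict with "image" (400x640x3 uint8, red, green, blue), "range_z" (400x640 float32, m along the optical axis (not along the pixel's ray), 0 where there is no reading), "intrinsics" (3x3 intrinsics, pixels), "rvec" (rotation vector, rad) and "tvec" (3), from world to camera coordinates, as OpenCV has them; the wrist camera has in their place "T_tool_cam" (4x4, takes a point from camera to tool coordinates, whose origin is the TCP and whose axes are the flange's). Camera axes: x right, y down, z forward; pixel columns grow to the right and rows downward; lengths in m; the calibration is good to about 2 mm. A picture is of the moment at which its call begins: read the wrist's pose just before it.
- hand_in(): hands the job in; it is judged then, once.
Trained networks look in a picture, given as the dict that the camera call returned (one of the last four; its "shot" number tells which), for a name from the list of things; names that differ only in an ending like _2 or _b are one class to them, and where a whole thing is asked for, a point or a joint stands for the part that bears it (a point fixed in the world has none). Each returns a list of dicts, best first, with "conf" (0 to 1); they miss things now and then, are a little off and sometimes report something else, mostly with a low value. They report only what shows in the picture. A call takes as long as a camera call. They do not tell look-alikes from the thing itself.
- search_frame(picture, label): "rect" ([centre column, centre row, width, height] in pixels, round what is visible of it).
- masks_of(picture, label): "mask" (400x640 bool, what is visible of it) and "rect" ([centre column, centre row, width, height] in pixels, round what is visible of it).
The state is a dict: "time_s": time; "q": joint angles; "dq": joint speeds; "joint_efforts": joint torques, N m; "eef_pos": TCP position; "eef_rot": TCP orientation; "wrist_force": force on the tool from outside, world axes, zero at the start; "torque": the same for the moment, N m; "opening": opening from 0.0 (shut) to 1.0 (fully open); "grasp_force": force on a finger pad.
Only numpy, scipy, OpenCV 4.12 (cv2) and the standard library are available. Lean on these libraries where they do the work, as an engineer would, in place of code of your own. Each camera call takes 0.05 s, during which the arm holds its last target. There are 200 camera calls.

## Working session

There is one attempt and no reset: what is moved stays moved. The work goes in short steps, Python scripts to look and compute and a tool call to move; the robot and the scene stay as the last step left them, time stands still between calls to the robot, and variables do not carry over. Pictures are saved under pics/ and viewed, at most 10 in all, crops included, and the job is handed in when it is done.

Besides the shell and the picture viewer there is one more tool, called after "Request:" by a JSON object that holds its "name" and its "arguments". play_rows: Moves the arm, as the interface text tells. Its arguments: {"type":"object","properties":{"plan":{"type":"array","items":{"type":"array"}}},"required":["plan"]}

```bash
mkdir -p pics
cat > h.py <<'E'
from bench import *
import numpy as np, cv2
from scipy.spatial.transform import Rotation as R
def cloud(p):
    K=p["intrinsics"]; z=p["range_z"]; v,u=np.mgrid[0:400,0:640]
    c=np.stack([(u-K[0,2])/K[0,0]*z,(v-K[1,2])/K[1,1]*z,z],-1)
    M=R.from_rotvec(np.ravel(p["rvec"])).as_matrix()
    w=(c-np.ravel(p["tvec"]))@M
    w[z==0]=np.nan
    return w
E
python3 - <<'E'
from h import *
o=get_obs(); print(o)
for n in("scene","top"):
    p=camera(n); cv2.imwrite(f"pics/{n}0.png",p["image"][:,:,::-1]); np.savez(f"{n}0.npz",w=cloud(p),im=p["image"])
    for l in("organizer","drawer_bottom","drawer_middle","lid","eraser","memory_stick","jar","pen_cup","wrist_rest","stapler"):
        try:
            for m in masks_of(p,l)[:3]:
                q=cloud(p)[m["mask"]]; print(n,l,round(m["conf"],2),np.round(m["rect"]),np.round(np.nanmedian(q,0),3),np.round(np.nanpercentile(q,2,axis=0),3),np.round(np.nanpercentile(q,98,axis=0),3))
        except Exception as e: print(l,e)
E
```

```text
{'time_s': 0.0, 'q': array([-1.40629536e+00,  1.81517781e-01,  1.60801816e+00, -3.15232819e-05,
        1.35378918e+00, -2.06294893e-01]), 'dq': array([-0.00038782,  0.00046191,  0.00065418, -0.0001437 , -0.00035826,
       -0.00046168]), 'joint_efforts': array([-5.03292904e-05, -4.44873762e+01, -3.51337194e+01, -3.52504621e-04,
        9.30717972e-03,  1.54632914e-05]), 'eef_pos': array([ 0.2082724 , -0.53535998,  0.23039232]), 'eef_rot': array([-8.66366440e-04,  9.82861978e-01,  1.84340940e-01,  2.71467547e-06]), 'wrist_force': array([ 1.3416079 , -0.67656649, -0.34996409]), 'torque': array([ 0.00350245,  0.00906862, -0.04815233]), 'grasp_force': 0.0, 'opening': 1.00458541676078}
scene organizer 0.97 [318. 215. 100. 107.] [0.612 0.131 0.095] [0.476 0.005 0.003] [0.735 0.222 0.215]
scene drawer_bottom 0.82 [348. 242.  44.  54.] [0.501 0.131 0.009] [ 0.46   0.04  -0.001] [0.541 0.225 0.051]
scene drawer_middle 0.9 [335. 226.  47.  58.] [0.551 0.118 0.057] [0.508 0.03  0.007] [0.592 0.217 0.096]
scene lid 0.7 [295. 183.  54.  46.] [0.691 0.102 0.185] [ 0.647 -0.001  0.137] [0.737 0.19
[... 1631 characters left out ...]

top jar 0.65 [258. 225.  25.  26.] [0.57  0.297 0.064] [0.543 0.273 0.014] [0.597 0.327 0.067]
top pen_cup 0.98 [226. 288.  64.  47.] [0.425 0.352 0.068] [0.384 0.293 0.003] [0.471 0.384 0.204]
top pen_cup 0.95 [310. 116.  28.  53.] [0.842 0.175 0.065] [0.801 0.142 0.003] [0.87  0.207 0.151]
top pen_cup 0.7 [159. 181.  68.  58.] [0.655 0.524 0.086] [0.609 0.482 0.004] [0.697 0.57  0.196]
top wrist_rest 0.59 [414. 225.  40.  57.] [ 0.587 -0.09   0.02 ] [ 0.518 -0.135  0.012] [ 0.66  -0.047  0.023]
top stapler 0.94 [227. 188.  31.  54.] [0.672 0.377 0.053] [0.609 0.352 0.009] [0.735 0.406 0.058]
top stapler 0.19 [337. 211. 107. 130.] [0.611 0.114 0.099] [0.478 0.011 0.006] [0.725 0.213 0.22 ]
```

Run:
```python
import cv2
a=cv2.imread("pics/top0.png")[60:340,140:500]; b=cv2.imread("pics/scene0.png")[120:380,220:420]
cv2.imwrite("pics/t1.png",cv2.resize(a,None,fx=2.1,fy=2.1,interpolation=2)); cv2.imwrite("pics/s1.png",cv2.resize(b,None,fx=2.2,fy=2.2,interpolation=2))
```

```text
(no output)
```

View pics/t1.png

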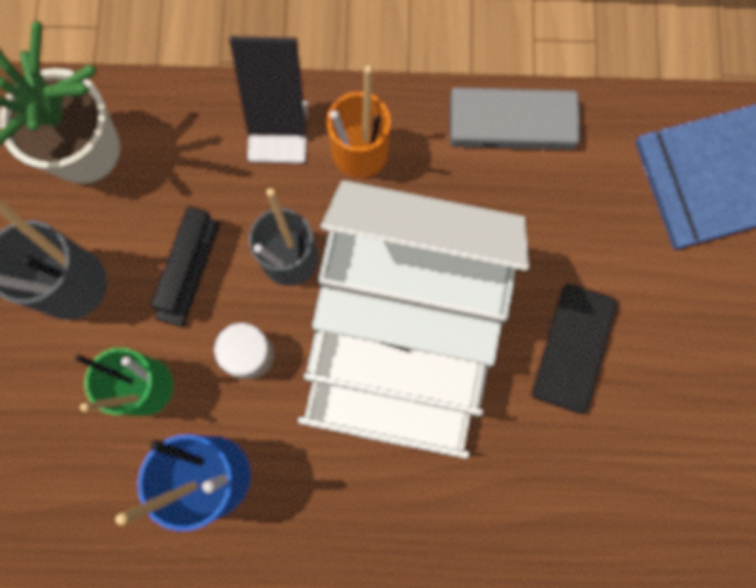

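View pics/s1.png

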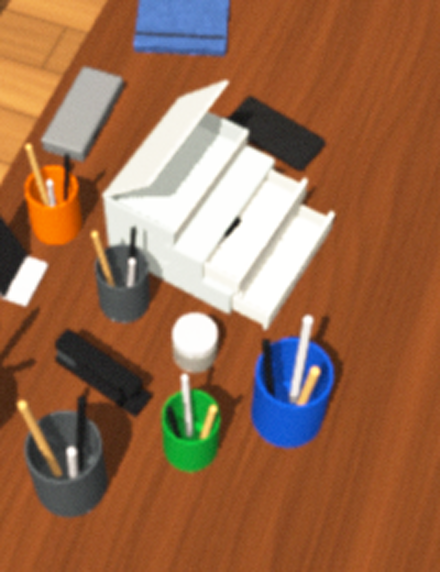

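The top crop shows one organizer with its lid raised at about (425,220). The middle drawer's edge runs (305,375)–(480,410), and the bottom drawer's (300,420)–(467,453). The small dark cup at (283,245), the large dark cup, the coloured cups, the jar at (243,350), the stapler and the wrist rest are all clear of the front. Next I'll fit the organizer's pose.

```bash
cat > fit.py <<'E'
from h import *
from scipy.optimize import least_squares
def load():
    P=[]
    for n in("scene","top"):
        p=camera(n); w=cloud(p)
        P.append(w.reshape(-1,3))
    return P
def sel(P,lo,hi):
    return P[np.all((P>lo)&(P<hi),1)]
if __name__=="__main__":
    for n in("scene","top"):
        P=np.load(f"{n}0.npz")["w"].reshape(-1,3); P=P[np.isfinite(P[:,0])]
        a=sel(P,[.45,-.02,.094],[.70,.25,.103])  # middle tier top + middle panel top
        r=cv2.minAreaRect((a[:,:2]*1000).astype(np.float32)); print(n,len(a),r,a[:,2].mean())
        # lid plane
        for yaw in [np.radians(-10)]:
            pass
        L=sel(P,[.60,-.02,.150],[.76,.21,.24]); 
        for _ in range(4):
            c=L.mean(0); nn=np.linalg.svd(L-c,full_matrices=False)[2][2]; d=(L-c)@nn; L=L[abs(d)<.004]
        nn*=np.sign(nn[2]); print("lid n",nn.round(3),"angle",np.degrees(np.arccos(nn[2])).round(1),"yaw",np.degrees(np.arctan2(nn[1],nn[0])).round(1),c.round(3),len(L),L[:,2].max())
        for z0,z1,lab in((.038,.047,"bot"),(.086,.096,"mid")):
            b=sel(P,[.44,-.0,z0],[.56,.25,z1]); 
            # front edge: min x per y bin
            ys=np.arange(.0,.25,.008); pts=[]
            for y in ys:
                s=b[abs(b[:,1]-y)<.004]
                if len(s)>0: pts.append([s[:,0].min(),y])
            pts=np.array(pts)
            k=np.polyfit(pts[:,1],pts[:,0],1)
            for _ in range(3):
                res=pts[:,0]-np.polyval(k,pts[:,1]); pts=pts[abs(res)<.005]; k=np.polyfit(pts[:,1],pts[:,0],1)
            print(lab,len(pts),"yaw",-np.degrees(np.arctan(k[0])).round(2),"x at y=.12",np.polyval(k,.12).round(4),"y range",pts[:,1].min(),pts[:,1].max())
E
python3 fit.py
```

```text
scene 1670 ((614.1884765625, 132.5713653564453), (245.64585876464844, 187.0421905517578), 80.3370132446289) 0.09824830752533686
lid n [ 0.729 -0.132  0.672] angle 47.8 yaw -10.3 [0.686 0.104 0.19 ] 698 0.22881415490252693
bot 25 yaw -10.38 x at y=.12 0.4709 y range 0.04 0.232
mid 11 yaw -10.23 x at y=.12 0.5192 y range 0.112 0.192
top 3789 ((607.6534423828125, 134.06964111328125), (240.17674255371094, 167.7633819580078), 79.8227767944336) 0.09907562386994656
lid n [ 0.728 -0.132  0.673] angle 47.7 yaw -10.3 [0.686 0.099 0.19 ] 2038 0.22442933556223643
bot 12 yaw -10.88 x at y=.12 0.4716 y range 0.128 0.216
mid 20 yaw -10.25 x at y=.12 0.5202 y range 0.064 0.224
```

Run:
```python
from h import *
y=np.radians(-10.3); u=np.array([np.cos(y),np.sin(y)]); v=np.array([-u[1],u[0]])
for n in("scene","top"):
    P=np.load(f"{n}0.npz")["w"].reshape(-1,3); P=P[np.isfinite(P[:,0])]
    s=P[:,:2]@u; t=P[:,:2]@v; z=P[:,2]
    g=(t>.1)&(t<.36)&(s>.35)&(s<.8)
    s,t,z=s[g],t[g],z[g]
    def rep(lab,m): print(n,lab,m.sum(),"s",np.percentile(s[m],[1,5,50,95,99]).round(4),"t",np.percentile(t[m],[1,5,50,95,99]).round(4))
    rep("midtop",(abs(z-.099)<.002)&(s>.5)&(s<.63))
    rep("rim",(abs(z-.136)<.002))
    rep("lidall",(z>.15))
    rep("botpanel top",(abs(z-.046)<.0025)&(s<.5))
    rep("midpanel top",(abs(z-.094)<.0025)&(s<.56))
    rep("botpanel face",(abs(z-.025)<.012)&(s<.46))
    rep("midpanel face",(abs(z-.073)<.010)&(s<.51))
    m=(z>.15)&(t>.2)&(t<.3)
    k=np.polyfit(z[m],s[m],1); r=s[m]-np.polyval(k,z[m]); mm=abs(r)<.005; k=np.polyfit(z[m][mm],s[m][mm],1)
    print("lid plane s at .136,.139:",np.polyval(k,[.136,.14]).round(4),"ang",np.degrees(np.arctan(-1/k[0])))
    # case sides
    w=(z>.06)&(z<.095)&(s>.6)&(s<.66); rep("sides",w)
```

```text
scene midtop 591 s [0.5451 0.5475 0.5781 0.6257 0.6293] t [0.1222 0.1335 0.2229 0.3114 0.3196]
scene rim 81 s [0.5889 0.5895 0.6054 0.7028 0.7765] t [0.1199 0.1209 0.2765 0.3438 0.3511]
scene lidall 711 s [0.6255 0.6273 0.6558 0.6892 0.6925] t [0.1222 0.1322 0.228  0.3152 0.3209]
scene botpanel top 59 s [0.441  0.4416 0.4441 0.4464 0.4467] t [0.1258 0.1279 0.2328 0.3065 0.3118]
scene midpanel top 139 s [0.4886 0.4897 0.546  0.5592 0.5599] t [0.1201 0.1283 0.2219 0.3129 0.3193]
scene botpanel face 122 s [0.4408 0.4413 0.4425 0.458  0.4594] t [0.1261 0.1301 0.2272 0.3137 0.3184]
scene midpanel face 112 s [0.4888 0.489  0.4902 0.5067 0.509 ] t [0.1266 0.1287 0.2374 0.3144 0.3169]
lid plane s at .136,.139: [0.7058 0.7021] ang 47.52544863723348
scene sides 270 s [0.6033 0.6089 0.6334 0.6574 0.6598] t [0.1209 0.137  0.3181 0.3544 0.3582]
top midtop 2259 s [0.5458 0.5485 0.5815 0.6258 0.6291] t [0.1233 0.1307 0.2189 0.3092 0.3175]
top rim 193 s [0.5902 0.5904 0.5928 0.645  0.7735] t [0.1204 0.1213 0.2193 0.3194 0.3398]
top lidall 2059 s [0.6263 0.6277 0.6556 0.6895 0.6932] t [0.1225 0.1305 0.2213 0.311  0.3191]
top botpanel top 153 s [0.4425 0.4427 0.445  0.4472 0.4474] t [0.1283 0.1356 0.2214 0.3069 0.3147]
top midpanel top 194 s [0.4902 0.4905 0.4928 0.5498 0.5545] t [0.1224 0.1321 0.2249 0.3078 0.3159]
top botpanel face 19 s [0.4491 0.4494 0.4546 0.4594 0.4596] t [0.1296 0.1297 0.1494 0.3119 0.3123]
top midpanel face 50 s [0.4899 0.4902 0.4903 0.5085 0.5095] t [0.1292 0.1301 0.2289 0.3118 0.3141]
lid plane s at .136,.139: [0.7063 0.7027] ang 47.778146430839065
top sides 82 s [0.6067 0.6082 0.6258 0.6548 0.6589] t [0.2163 0.3428 0.3491 0.3577 0.359 ]
```

Request:
{"name": "play_rows", "arguments": {"plan": [[0, [0.612, -0.663, 0], 0.175], [0, [0.612, -0.663, 0], 0.175], [0, [0.612, -0.663, 0], 0.175], [0, [0.612, -0.663, 0], 0.175], [0, [0.612, -0.663, 0], 0.175], [0, [0.612, -0.663, 0], 0.175], [0, [0.612, -0.663, 0], 0.175], [0, [0.612, -0.663, 0], 0.175], [0, [0.612, -0.663, 0], 0.175], [0, [0.612, -0.663, 0], 0.175]]}}

```text
time_s: 2.1
eef_pos: [0.3405, -0.201, 0.2316]
eef_rot: [0.001, 0.996, -0.089, 0.0]
wrist_force: [-0.4, -0.2, -0.1]
opening: 0.001
grasp_force: 0.0
```

```bash
cat > go.py <<'E'
from h import *
import sys
y=np.radians(-10.3); u=np.array([np.cos(y),np.sin(y)]); v=np.array([-u[1],u[0]])
def st():
    o=get_obs(); p=o["eef_pos"]; q=o["eef_rot"]; M=R.from_quat(q[[1,2,3,0]]).as_matrix()
    print("t",round(o["time_s"],2),"s,t,z",np.r_[p[:2]@u,p[:2]@v,p[2]].round(4),"yaw x",np.degrees(np.arctan2(M[1,0],M[0,0])).round(2),"zax",M[:,2].round(3),"F",np.r_[o["wrist_force"][:2]@u,o["wrist_force"][:2]@v,o["wrist_force"][2]].round(2),"op",round(o["opening"],3))
    return p,M
p,M=st()
if len(sys.argv)>3:
    s,t,z=map(float,sys.argv[1:4]); g=np.r_[s*u+t*v,z]; print((M.T@(g-p)/.4).round(4))
E
python3 go.py 0.44 0.221 0.23
```

```text
t 2.1 s,t,z [ 0.3709 -0.1368  0.2316] yaw x -10.23 zax [ 0.    -0.001 -1.   ] F [-0.33 -0.25 -0.11] op 0.001
[ 0.1738 -0.8944  0.003 ]
```

Request:
{"name": "play_rows", "arguments": {"plan": [[0, [0.174, -0.894, 0], 0], [0, [0.174, -0.894, 0], 0], [0, [0.174, -0.894, 0], 0], [0, [0.174, -0.894, 0], 0], [0, [0.174, -0.894, 0], 0], [0, [0.174, -0.894, 0], 0], [0, [0.174, -0.894, 0], 0], [0, [0.174, -0.894, 0], 0], [0, [0.174, -0.894, 0], 0], [0, [0.174, -0.894, 0.1], 0]]}}

```text
time_s: 3.1
eef_pos: [0.4772, 0.1379, 0.1955]
eef_rot: [-0.0, 0.996, -0.09, 0.005]
wrist_force: [1.4, -0.4, -0.5]
opening: 0.002
grasp_force: 0.0
```

```bash
python3 go.py 0.45 0.221 0.078
python3 - <<'E'
from h import *
p=camera("scene"); cv2.imwrite("pics/s2.png",cv2.resize(p["image"][130:310,230:430,::-1],None,fx=3,fy=3,interpolation=2))
E
```

```text
t 3.1 s,t,z [0.4448 0.221  0.1955] yaw x -10.31 zax [ 0.01 -0.   -1.  ] F [ 1.41 -0.17 -0.54] op 0.002
[0.01   0.0003 0.2938]
```

View pics/s2.png

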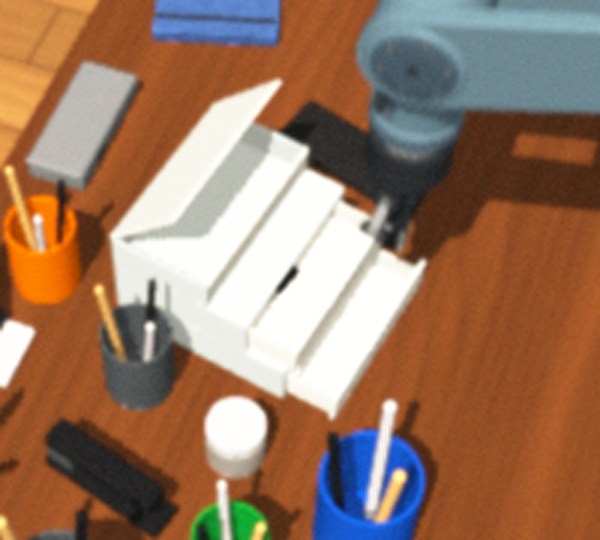

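Request:
{"name": "play_rows", "arguments": {"plan": [[0, [0.01, 0, 0.1], 0], [0, [0.01, 0, 0.2], 0], [0, [0.01, 0, 0.26], 0], [0, [0.01, 0, 0.292], 0], [0, [0.02, 0, 0.292], 0], [0, [0.035, 0, 0.292], 0], [0, [0.05, 0, 0.292], 0], [0, [0.06, 0, 0.292], 0], [0, [0.07, 0, 0.292], 0], [0, [0.08, 0, 0.292], 0]]}}

```text
time_s: 4.15
eef_pos: [0.5047, 0.1338, 0.075]
eef_rot: [-0.0, 0.996, -0.089, 0.0]
wrist_force: [-0.1, -0.7, 0.1]
opening: -0.001
grasp_force: 0.0
```

```bash
python3 go.py 0.53 0.221 0.078
```

```text
t 4.15 s,t,z [0.4727 0.2219 0.075 ] yaw x -10.24 zax [ 0.001  0.    -1.   ] F [ 0.06 -0.66  0.13] op -0.001
[ 0.1433  0.0024 -0.0073]
```

Request:
{"name": "play_rows", "arguments": {"plan": [[0, [0.0075, 0, -0.007], 0], [0, [0.015, 0, -0.007], 0], [0, [0.0225, 0, -0.007], 0], [0, [0.03, 0, -0.007], 0], [0, [0.0375, 0, -0.007], 0], [0, [0.045, 0, -0.007], 0], [0, [0.0525, 0, -0.007], 0], [0, [0.06, 0, -0.007], 0], [0, [0.0675, 0, -0.007], 0], [0, [0.075, 0, -0.007], 0]]}}

```text
time_s: 5.15
eef_pos: [0.5337, 0.1285, 0.0772]
eef_rot: [-0.0, 0.996, -0.089, -0.0]
wrist_force: [-1.9, 1.0, 0.9]
opening: 0.002
grasp_force: 0.9
```

```bash
cat > look.py <<'E'
from go import *
P=np.vstack([cloud(camera(n)).reshape(-1,3) for n in("scene","top")]); P=P[np.isfinite(P[:,0])]
S=P[:,:2]@u;T=P[:,:2]@v;Z=P[:,2]; g=(abs(T-.221)<.09)&(abs(T-.221)>.03)
for lab,z,a,b in(("mid",.0735,.47,.565),("bot",.0255,.42,.52)):
    m=g&(abs(Z-z)<.014)&(S>a)&(S<b); m2=g&(abs(Z-z-.0205)<.002)&(S>a)&(S<b)
    print(lab,"face s",np.percentile(S[m],[5,30]).round(4) if m.sum() else None,m.sum(),"top edge",np.percentile(S[m2],[3,50]).round(4) if m2.sum() else None,m2.sum())
m=g&(Z>.125)&(S>.58)&(S<.72)
print("lid/rim z", np.percentile(Z[m],[5,50,95,99]).round(4),m.sum())
E
python3 look.py
```

```text
t 5.15 s,t,z [0.5022 0.2218 0.0772] yaw x -10.25 zax [-0.  0. -1.] F [-2.08  0.63  0.88] op 0.002
mid face s [0.5116 0.5127] 78 top edge [0.5121 0.5541] 46
bot face s [0.4415 0.4463] 207 top edge [0.4422 0.4454] 105
lid/rim z [0.1363 0.1841 0.2208 0.2227] 1957
```

Request:
{"name": "play_rows", "arguments": {"plan": [[0, [0.0075, 0, 0], 0], [0, [0.015, 0, 0], 0], [0, [0.0225, 0, 0], 0], [0, [0.03, 0, 0], 0], [0, [0.0375, 0, 0], 0], [0, [0.0435, 0, 0], 0], [0, [0.049, 0, 0], 0], [0, [0.053, 0, 0], 0], [0, [0.0565, 0, 0], 0], [0, [0.06, 0, 0], 0]]}}

```text
time_s: 6.25
eef_pos: [0.5572, 0.1241, 0.0772]
eef_rot: [0.0, 0.996, -0.089, -0.0]
wrist_force: [-2.2, 0.0, -0.1]
opening: 0.002
grasp_force: 0.8
```

Request:
{"name": "play_rows", "arguments": {"plan": [[0, [0.0025, 0, 0], 0], [0, [0.005, 0, 0], 0], [0, [0.0075, 0, 0], 0], [0, [0.01, 0, 0], 0], [0, [0.01, 0, 0], 0]]}}

```text
time_s: 6.75
eef_pos: [0.561, 0.1234, 0.0772]
eef_rot: [0.0, 0.996, -0.089, -0.0]
wrist_force: [-2.1, -1.1, 0.9]
opening: -0.002
grasp_force: 1.2
```

```bash
python3 look.py
```

```text
t 6.75 s,t,z [0.5299 0.2217 0.0772] yaw x -10.26 zax [-0. -0. -1.] F [-1.9  -1.43  0.91] op -0.002
mid face s [0.5388 0.5399] 44 top edge [0.5394 0.5488] 35
bot face s [0.4418 0.4542] 254 top edge [0.4422 0.4463] 132
lid/rim z [0.1417 0.1842 0.2207 0.2233] 1799
```

Request:
{"name": "play_rows", "arguments": {"plan": [[0, [0.0015, 0, 0], 0], [0, [0.003, 0, 0], 0], [0, [0.004, 0, 0], 0], [0, [0.004, 0, 0], 0]]}}

```text
time_s: 7.25
eef_pos: [0.5611, 0.1234, 0.0772]
eef_rot: [0.0, 0.996, -0.089, -0.002]
wrist_force: [-8.8, -1.3, 6.4]
opening: -0.005
grasp_force: 4.5
```

Request:
{"name": "play_rows", "arguments": {"plan": [[0, [-0.02, 0, 0], 0], [0, [-0.1, 0, 0], 0], [0, [-0.2, 0, 0], 0], [0, [-0.3, 0, 0], 0], [0, [-0.3, 0, 0], 0], [0, [-0.3, 0, 0.06], 0], [0, [-0.3, 0, 0.125], 0], [0, [-0.3, 0, 0.125], 0]]}}

```text
time_s: 8.05
eef_pos: [0.4431, 0.1444, 0.0252]
eef_rot: [0.0, 0.996, -0.089, -0.002]
wrist_force: [-1.7, -0.4, -0.2]
opening: -0.003
grasp_force: 0.0
```

```bash
python3 look.py
```

```text
t 8.05 s,t,z [0.4101 0.2213 0.0252] yaw x -10.26 zax [-0.003 -0.    -1.   ] F [-1.56 -0.66 -0.23] op -0.003
mid face s [0.5392 0.5401] 163 top edge [0.5402 0.5437] 161
bot face s [0.4419 0.4626] 208 top edge [0.4419 0.5044] 79
lid/rim z [0.1348 0.1821 0.2208 0.2227] 2024
```

Request:
{"name": "play_rows", "arguments": {"plan": [[0, [0.015, 0, -0.005], 0], [0, [0.03, 0, -0.005], 0], [0, [0.045, 0, -0.005], 0], [0, [0.0525, 0, -0.005], 0], [0, [0.06, 0, -0.005], 0], [0, [0.0675, 0, -0.005], 0], [0, [0.075, 0, -0.005], 0], [0, [0.0825, 0, -0.005], 0], [0, [0.09, 0, -0.005], 0], [0, [0.0975, 0, -0.005], 0]]}}

```text
time_s: 9.15
eef_pos: [0.4831, 0.1375, 0.0292]
eef_rot: [0.0, 0.996, -0.089, -0.0]
wrist_force: [-1.1, 0.7, -0.2]
opening: -0.002
grasp_force: 0.9
```

Request:
{"name": "play_rows", "arguments": {"plan": [[0, [0.0075, 0, 0], 0], [0, [0.015, 0, 0], 0], [0, [0.0225, 0, 0], 0], [0, [0.03, 0, 0], 0], [0, [0.0375, 0, 0], 0], [0, [0.045, 0, 0], 0], [0, [0.0525, 0, 0], 0], [0, [0.06, 0, 0], 0], [0, [0.0675, 0, 0], 0], [0, [0.073, 0, 0], 0]]}}

```text
time_s: 10.15
eef_pos: [0.512, 0.1323, 0.0292]
eef_rot: [0.0, 0.996, -0.089, -0.0]
wrist_force: [-1.0, -0.1, -0.8]
opening: 0.001
grasp_force: 0.8
```

```bash
python3 look.py
```

```text
t 10.15 s,t,z [0.4801 0.2217 0.0292] yaw x -10.26 zax [-0. -0. -1.] F [-0.95 -0.24 -0.81] op 0.001
mid face s [0.5388 0.5397] 54 top edge [0.5399 0.5487] 68
bot face s [0.4894 0.4901] 40 top edge [0.4897 0.5052] 34
lid/rim z [0.1346 0.1821 0.2207 0.2228] 2027
```

Another 5 mm, slowly.

Request:
{"name": "play_rows", "arguments": {"plan": [[0, [0.003, 0, 0], 0], [0, [0.006, 0, 0], 0], [0, [0.0085, 0, 0], 0], [0, [0.011, 0, 0], 0], [0, [0.0125, 0, 0], 0], [0, [0.014, 0, 0], 0], [0, [0.0155, 0, 0], 0], [0, [0.0155, 0, 0], 0]]}}

```text
time_s: 11.05
eef_pos: [0.5168, 0.1315, 0.0292]
eef_rot: [-0.0, 0.996, -0.089, -0.001]
wrist_force: [-6.0, 1.1, 4.6]
opening: 0.003
grasp_force: 3.1
```

Request:
{"name": "play_rows", "arguments": {"plan": [[0, [-0.03, 0, 0], 0], [0, [-0.11, 0, 0], 0], [0, [-0.11, 0, -0.12], 0], [0, [-0.11, 0, -0.24], 0], [0, [-0.11, 0, -0.36], 0], [0, [-0.11, 0, -0.48], 0], [0, [-0.11, 0, -0.57], 0], [0, [-0.11, 0, -0.57], 0]]}}

```text
time_s: 11.85
eef_pos: [0.4778, 0.1394, 0.2637]
eef_rot: [-0.001, 0.996, -0.089, 0.006]
wrist_force: [0.1, 0.2, 1.1]
opening: -0.003
grasp_force: 0.0
```

```bash
python3 look.py;python3 go.py 0.642 .221 .25
```

```text
t 11.85 s,t,z [0.4451 0.2226 0.2637] yaw x -10.24 zax [ 0.013  0.001 -1.   ] F [0.01 0.23 1.06] op -0.003
mid face s [0.539  0.5399] 128 top edge [0.5396 0.5438] 117
bot face s [0.4939 0.4947] 78 top edge [0.4953 0.5051] 71
lid/rim z [0.1351 0.1824 0.2208 0.2228] 2019
t 11.95 s,t,z [0.4423 0.2218 0.258 ] yaw x -10.25 zax [ 0.003  0.    -1.   ] F [-1.44  0.46 -0.15] op -0.0
[0.4992 0.0026 0.0213]
```

Request:
{"name": "play_rows", "arguments": {"plan": [[0, [0.12, 0, 0], 0], [0, [0.24, 0, 0], 0], [0, [0.36, 0, 0], 0], [0, [0.46, 0, 0], 0], [0, [0.498, 0, 0], 0], [0, [0.498, 0, 0.02], 0], [0, [0.498, 0, 0.04], 0], [0, [0.498, 0, 0.055], 0], [0, [0.498, 0, 0.065], 0], [0, [0.498, 0, 0.075], 0]]}}

```text
time_s: 12.95
eef_pos: [0.6699, 0.104, 0.2271]
eef_rot: [0.0, 0.996, -0.089, -0.0]
wrist_force: [-0.5, 0.1, -0.7]
opening: -0.001
grasp_force: 0.0
```

Request:
{"name": "play_rows", "arguments": {"plan": [[0, [0, 0, 0.01], 0], [0, [0, 0, 0.02], 0], [0, [0, 0, 0.03], 0], [0, [0, 0, 0.04], 0], [0, [0, 0, 0.05], 0], [0, [0, 0, 0.06], 0], [0, [0, 0, 0.07], 0], [0, [0, 0, 0.08], 0]]}}

```text
time_s: 13.75
eef_pos: [0.6706, 0.1036, 0.195]
eef_rot: [-0.0, 0.996, -0.089, 0.0]
wrist_force: [-0.6, 0.8, 0.8]
opening: 0.001
grasp_force: 0.5
```

```bash
python3 look.py
python3 - <<'E'
from h import *
p=camera("scene"); cv2.imwrite("pics/s3.png",cv2.resize(p["image"][130:310,230:430,::-1],None,fx=3,fy=3,interpolation=2))
E
```

```text
t 13.75 s,t,z [0.6413 0.2219 0.195 ] yaw x -10.26 zax [ 0.  0. -1.] F [-0.73  0.67  0.77] op 0.001
mid face s [0.539  0.5399] 103 top edge [0.54   0.5455] 77
bot face s [0.4939 0.4947] 81 top edge [0.4951 0.5014] 92
lid/rim z [0.1785 0.544  0.5697 0.5729] 8681
```

View pics/s3.png

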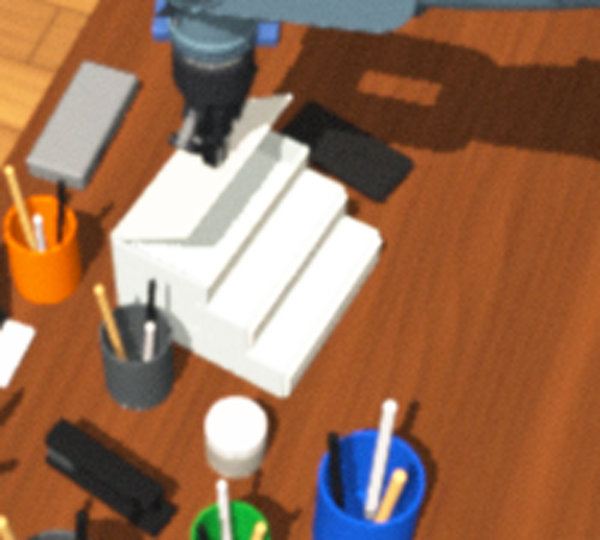

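The crop shows both drawers flush with their cases. The fingertips are on the lid's outer face at about (210,155), and the lid is partly lowered.

Request:
{"name": "play_rows", "arguments": {"plan": [[0, [-0.005, 0, 0.01], 0], [0, [-0.01, 0, 0.02], 0], [0, [-0.015, 0, 0.03], 0], [0, [-0.02, 0, 0.04], 0], [0, [-0.025, 0, 0.05], 0], [0, [-0.03, 0, 0.06], 0], [0, [-0.035, 0, 0.07], 0], [0, [-0.04, 0, 0.08], 0], [0, [-0.045, 0, 0.09], 0], [0, [-0.05, 0, 0.1], 0]]}}

```text
time_s: 14.9
eef_pos: [0.6508, 0.1072, 0.155]
eef_rot: [0.0, 0.996, -0.089, 0.0]
wrist_force: [0.2, -0.3, 0.4]
opening: -0.001
grasp_force: 0.5
```

Request:
{"name": "play_rows", "arguments": {"plan": [[0, [0, 0, 0.005], 0], [0, [0, 0, 0.01], 0], [0, [0, 0, 0.015], 0], [0, [0, 0, 0.02], 0], [0, [0, 0, 0.024], 0], [0, [0, 0, 0.027], 0], [0, [0, 0, 0.03], 0], [0, [0, 0, 0.03], 0]]}}

```text
time_s: 15.7
eef_pos: [0.6509, 0.1072, 0.1431]
eef_rot: [0.0, 0.996, -0.089, -0.0]
wrist_force: [-0.1, -0.1, -0.5]
opening: 0.002
grasp_force: 0.0
```

```bash
python3 go.py
```

```text
t 15.7 s,t,z [0.6212 0.2218 0.1431] yaw x -10.26 zax [-0.  0. -1.] F [-0.07 -0.15 -0.54] op 0.002
```

Request:
{"name": "play_rows", "arguments": {"plan": [[0, [0, 0, 0.002], 0], [0, [0, 0, 0.004], 0], [0, [0, 0, 0.006], 0], [0, [0, 0, 0.008], 0], [0, [0, 0, 0.009], 0], [0, [0, 0, 0.01], 0], [0, [0, 0, 0.01], 0]]}}

```text
time_s: 16.4
eef_pos: [0.6509, 0.1072, 0.14]
eef_rot: [0.0, 0.996, -0.089, 0.0]
wrist_force: [-3.0, -0.3, 5.7]
opening: -0.002
grasp_force: 2.8
```

```bash
python3 go.py
```

```text
t 16.4 s,t,z [0.6212 0.2219 0.14  ] yaw x -10.25 zax [ 0. -0. -1.] F [-2.87 -0.81  5.75] op -0.002
```

Request:
{"name": "play_rows", "arguments": {"plan": [[0, [0, 0, 0.001], 0], [0, [0, 0, 0.001], 0], [0, [0, 0, -0.02], 0], [0, [0, 0, -0.1], 0], [0, [0, 0, -0.2], 0], [0, [0, 0, -0.3], 0], [0, [-0.12, 0, -0.35], 0], [0, [-0.24, 0, -0.35], 0], [0, [-0.36, 0, -0.35], 0], [0, [-0.48, 0, -0.35], 0]]}}

```text
time_s: 17.4
eef_pos: [0.4604, 0.1416, 0.2796]
eef_rot: [-0.0, 0.996, -0.09, 0.001]
wrist_force: [0.4, -0.6, 1.0]
opening: -0.001
grasp_force: 0.0
```

Request:
{"name": "play_rows", "arguments": {"plan": [[0, [-0.1, 0.3, 0], 0], [0, [-0.1, 0.3, 0], 0], [0, [-0.1, 0.3, 0], 0], [0, [-0.1, 0.3, 0], 0], [0, [-0.1, 0.3, 0], 0]]}}

```text
time_s: 17.9
eef_pos: [0.4016, 0.0301, 0.2799]
eef_rot: [-0.0, 0.996, -0.09, 0.001]
wrist_force: [0.3, 0.4, 0.6]
opening: 0.003
grasp_force: 0.0
```

```bash
python3 look.py
python3 - <<'E'
from go import *
p=camera("scene"); cv2.imwrite("pics/s4.png",cv2.resize(p["image"][130:310,230:430,::-1],None,fx=3,fy=3,interpolation=2))
P=cloud(camera("top")).reshape(-1,3);S=P[:,:2]@u;T=P[:,:2]@v
for a,b in((.592,.61),(.62,.64),(.65,.67),(.68,.695)):
    m=(S>a)&(S<b)&(abs(T-.221)<.08); print(a,np.nanmedian(P[m,2]).round(4))
E
```

```text
t 17.9 s,t,z [0.3897 0.1014 0.2799] yaw x -10.36 zax [ 0.002  0.    -1.   ] F [0.2  0.42 0.58] op 0.003
mid face s [0.5391 0.5402] 161 top edge [0.5403 0.5439] 177
bot face s [0.4938 0.495 ] 104 top edge [0.4954 0.4988] 161
lid/rim z [0.1362 0.14   0.143  0.1449] 3887
t 18.0 s,t,z [0.3898 0.1022 0.2796] yaw x -10.24 zax [ 0.001  0.    -1.   ] F [ 0.59 -0.5  -0.19] op -0.002
0.592 0.1403
0.62 0.1401
0.65 0.1401
0.68 0.14
```

View pics/s4.png

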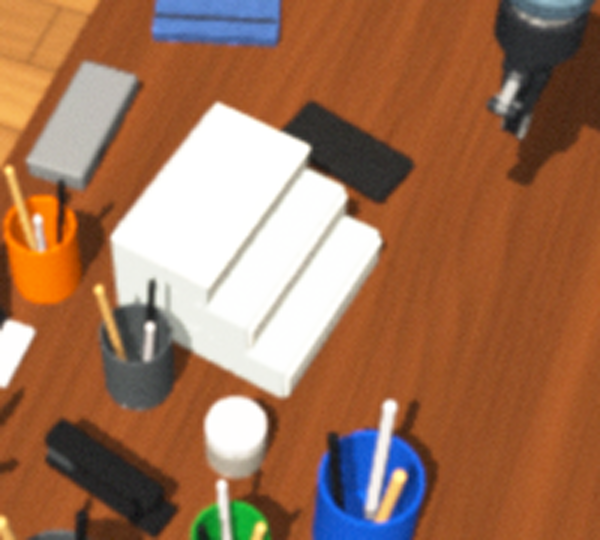

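The crop shows the lid level at 140 mm and both drawers flush. The gripper is clear at (515,100), and nothing else has moved.

```bash
python3 -c "
from bench import *
print(hand_in())"
```

```text
the job is handed in; nothing more can be done
None
```

The job is handed in: I pushed the middle drawer shut, then the bottom one, then pressed the lid down level, all slowly with closed fingertips (about 9 N at most in the readings), in about 18 s. Nothing else on the desk looked moved; the eraser and memory stick can't be seen inside the closed drawers.

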